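# Hold the curing box's sprung cover just below its balance point

## Robot

A 6-joint arm with a two-finger parallel gripper is mounted at the origin on a cart in front of the work surface, level with it; the furniture and walls round the work are solid. World frame = base frame: x ahead of the robot, y to its left, z up, the work surface at z = 0. Lengths are in m, angles in rad, forces in N, time in s.
With the tool pointing down it reaches from about 0.225 to 0.725 m from the base axis. Payload 3.1 kg.
Tool frame: the origin (TCP) lies at the very end of the fingers, on their centre line; the grasp point (between the pads) lies 19 mm behind it (ctrl.tcp_to_grasp is the distance from the TCP to the grasp point, in m); z points along the fingers, y is the direction in which the jaws open and shut (so a half turn about z gives the same grasp; the last joint's range is limited). The gripper opens to 85 mm and grips with 20 to 120 N. Pads are 22 mm wide; open, the fingers measure 114 mm over their backs; the gripper's body (76 mm by 85 mm) begins 54 mm behind the grasp point. The pads swing forward as they close: fully open they stand 13 mm farther back than shut.
Start: joints at [1.051, 0.048, 0.099, 1.622, 0, 1.443], TCP at [0.2, 0.485, 0.231] pointing down, gripper open.
Joint ranges: [-2.91, 2.91], [-0.99, 1.94], [-1.21, 1.42], [-2.12, 2.29], [-1.49, 1.47], [-3.14, 3.14]. Speed limits (rad/s): [2.79, 2.79, 3.14, 3.14, 3.14, 3.14].

## Interface

Orientations are given as a unit quaternion [w, x, y, z].
In Python, from workcell import ctrl gives the robot as it stands.
- The arm moves only by the tool send_rows, never from a script. Its argument "steps" is a list of rows, each a list of 3 entries, a list of its own where there are three numbers: the shift along the tool's x, y, z in cm, then the turn, a rotation vector about the tool's x, y, z in degrees, then the finger opening in cm, from 0 to 8.54. In form: [[[tx, ty, tz], [rx, ry, rz], jaw], ...]. A call has 1 to 12 rows; each row shifts and turns the commanded pose from where the row before left it, along the tool's axes as they then stand; what a row does not reach is not made up. A row lasts 1/12 s, in which the tool goes at most 41.7 mm and 7.16 degrees, less where a joint would pass 70% of its speed; a pose out of reach is approached as far as the arm can. A call is refused whole if a number of a shift passes 4.17 or a number of a turn 7.16, either way. A call with a gripper value outside its range is refused whole. The fingers move at their own pace and stop on an object; "force" is the grip in N (left out, the last holds). Time passes only in rows, so rows that do not move let the fingers close. It gives the time, the measured TCP pose, the force and the opening at its end, in the units of the state.
- ctrl.sense(): the state, without advancing time (a new reading comes with each control period).
- ctrl.capture(name): name is "scene" or "top" or "wrist"; returns the picture (420x560x3 uint8, blue, green, red); there is no depth.
- ctrl.calibration(name): a dict with "fx", "fy", "cx", "cy" (pixels), "k1" (the pictures are not rectified: a ray, as slopes to the right and down, at radius r is drawn at 1 + k1 r^2 times it, then the intrinsics apply), "origin" and "rotation" of the camera in the world. Camera axes: x right, y down, z forward; pixel columns grow to the right and rows downward; lengths in m; the calibration is good to about 2 mm. A picture is of the moment at which its call begins: read the wrist's pose just before it. calibration takes no time and is no camera call; for the wrist camera it gives the pose at the moment of the call.
- ctrl.finish_job(): hands the job in, once; it reports no verdict.
The state is a dict: "t": time; "joints": joint angles; "qd": joint speeds; "joint_torque": joint torques, N m; "eef_pos": TCP position; "tool_rot": TCP orientation; "contact_force": force on the tool from outside, world axes, zero at the start; "torque": the same for the moment, N m; "gripper_width": finger opening in m.
Only numpy, scipy, OpenCV 4.12 (cv2) and the standard library are available. Lean on these libraries where they do the work, as an engineer would, in place of code of your own. Each camera call takes 0.05 s, during which the arm holds its last target. There are 200 camera calls.

## Task

Take the grip bar of the curing box's spring-balanced cover and raise the cover clearly past its balance point, which is at 45 degrees open, to about 55 degrees, and keep it there a moment to feel the springs lift it, without letting it fly wide open. Then ease it back down to about 10 degrees below the balance point (35 degrees open) and finish holding it there with the gripper, still and not released, so that I can reach the specimens beneath. Leave the lens can, the eyepiece and the flat scale case beside the box where they are.

Things in the scene. Friction and masses are not known exactly. Their poses are not given: they have to be found in the camera images.
- curing_box: white resin-curing box with a grey hinged cover, 148 deep (x), 170 wide (y), 84 high without the cover, fixed on a dark plinth that is 0 to 60 mm high from one time to the next. Origin: centre of the box's underside (the plinth's top). Its x axis points from the front (the grip bar's side) to the rear (the hinge's), z up; it stands turned by some yaw. It cannot be moved.
- cover_hinge (a point): middle of the cover's hinge rod, at the box's rear top edge: 82 mm behind the box's origin along the box's x axis, 90 mm above the box's underside. The rod lies along the box's y axis. Fixed.
- grip_bar (a point): middle of the cover's grip bar: round steel, 12 mm diameter, along the box's y axis, 63 mm free between its two end arms. It moves with the cover on a 222 mm radius about the hinge rod; cover shut, it lies 222 mm in front of the rod, at its height, 54 mm of air behind it. Pinch it from above, a finger in front and one behind; it turns between them as the cover swings.
- cover (a joint): opening angle of the grey cover (176 wide, 150 deep, 0.85 kg) in rad: 0 shut and level, grows as the bar goes up and to the rear, 1.45 at the stop. Hinge springs carry part of its weight: below the balance point, 0.785 rad (45 degrees), it falls shut; above it, the springs lift it wide open. The pull at the bar is about 1 N or less, changing sign at the balance point; the swing is damped.
- lens_can_mid (a point): centre of the lens can, a small grey canister with a black cap, 38 diameter, 54 high, loose, upright, to the right in front of the box. Bystander.
- scale_case_mid (a point): centre of the scale case, a flat dark case 34 x 85 x 13, loose, lying near the front edge of the worktop before the box. Bystander.
- eyepiece_mid (a point): centre of the eyepiece, a black stepped cylinder of 39 diameter, 42 high, loose, upright, to the right of the box. Bystander.
- microscope: the big cream-coloured microscope to the right, fixed, about 0.39 m high, standing between x = 0.37 and 0.92 m and y = -0.68 and -0.25 m. Only an obstacle: pass over it or round its front.

How it is judged:
By the outcome, as a careful person would: the job done as asked, in the order asked, and still so for the second after the job is handed in, while the arm keeps its last pose, push and grip.
It also fails if it takes over 45 s, if anything falls off the work surface, if the arm or the gripper's body presses on something with over 40 N, if the wrist force passes 120 N, or if a joint passes its speed limit or range.

## Working session

There is one attempt and no reset: what is moved stays moved. The work goes in short steps, Python scripts to look and compute and a tool call to move; the robot and the scene stay as the last step left them, time stands still between calls to the robot, and variables do not carry over. Pictures are saved under pics/ and viewed, about 8 in all and at most 12, crops included, and the job is handed in when it is done.

Besides the shell and the picture viewer there is one more tool, called by a JSON object that holds its "fn" and its "kwargs". send_rows: Moves the arm, as the interface text tells. Its arguments: {"type":"object","properties":{"steps":{"type":"array","items":{"type":"array"}},"force":{"type":"number"}},"required":["steps"]}

```bash
mkdir -p pics; python3 - <<'E'
from workcell import ctrl
import cv2
for n in("scene","top"):
    im=ctrl.capture(n); cv2.imwrite(f"pics/{n}0.png",im)
    c=ctrl.calibration(n); print(n,c)
s=ctrl.sense(); print(s, ctrl.tcp_to_grasp)
E
```

```text
scene {'fx': 526.8008916625303, 'fy': 526.8008916625303, 'cx': 284.61121181812655, 'cy': 204.8097158477805, 'k1': -0.14147343294190518, 'origin': array([-0.0730692 , -1.05411478,  1.12143994]), 'rotation': array([-0.39844435,  0.87690698, -0.24392096,  0.1130434 ])}
top {'fx': 451.5239135379921, 'fy': 451.5239135379921, 'cx': 291.6981395688973, 'cy': 204.62741802108474, 'k1': -0.06468928269457577, 'origin': array([ 0.43388187, -0.08257784,  1.37056665]), 'rotation': array([ 0.02046214, -0.703313  ,  0.71032669, -0.01918651])}
{'t': 0.1, 'joints': array([1.05117784e+00, 4.87005136e-02, 9.77540253e-02, 1.62199706e+00,
       1.04881642e-05, 1.44299366e+00]), 'qd': array([ 0.00079747, -0.00197779,  0.00367741, -0.00027378,  0.00026119,
       -0.00057767]), 'joint_torque': array([ 2.40915848e-03, -3.39852047e+01,  3.20936501e+01,  1.58169534e-02,
       -1.27494695e-04, -9.62682606e-06]), 'eef_pos': array([0.20021536, 0.48472954, 0.23022158]), 'tool_rot': array([-3.46472854e-04,  1.94657055e-01,  9.80870776e-01, -1.01618098e-03]), 'contact_force': array([-0.06967374, -0.08431788, -0.20196286]), 'torque': array([0.02400885, 0.02552118, 0.00836634]), 'gripper_width': 0.08532570235712934} 0.0187
```

View pics/scene0.png

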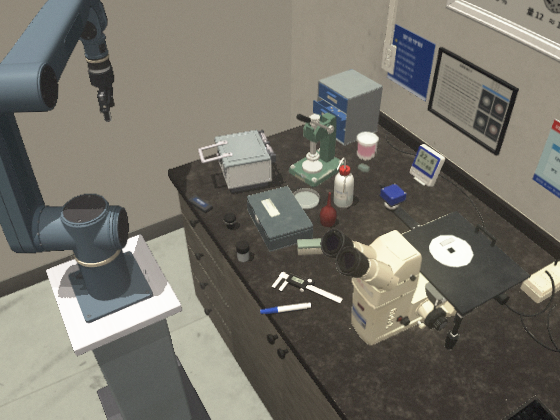

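View pics/top0.png

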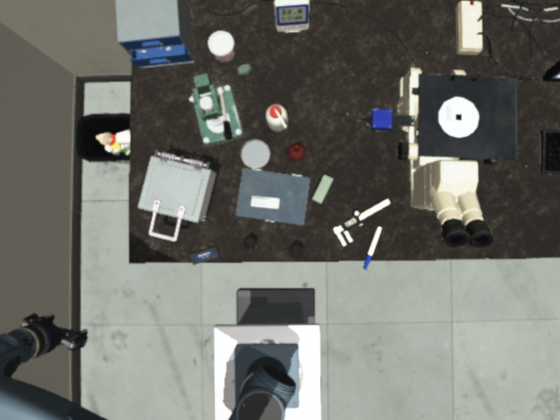

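The box is at upper left in the top view (about 140–215, 150–240), with its grip bar at the bottom near (165,238). In the scene view the bar is near (212,152). Next I'll enlarge both.

```bash
python3 - <<'E'
import cv2,numpy as np
a=cv2.imread("pics/top0.png")[145:270,125:225]; b=cv2.imread("pics/scene0.png")[120:220,185:285]
a=cv2.resize(a,None,fx=4,fy=4,interpolation=cv2.INTER_CUBIC); b=cv2.resize(b,None,fx=4,fy=4,interpolation=cv2.INTER_CUBIC)
o=np.zeros((500,800,3),np.uint8); o[:500,:400]=a; o[:400,400:]=b
cv2.imwrite("pics/crop0.png",o)
E
```

```text
(no output)
```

View pics/crop0.png

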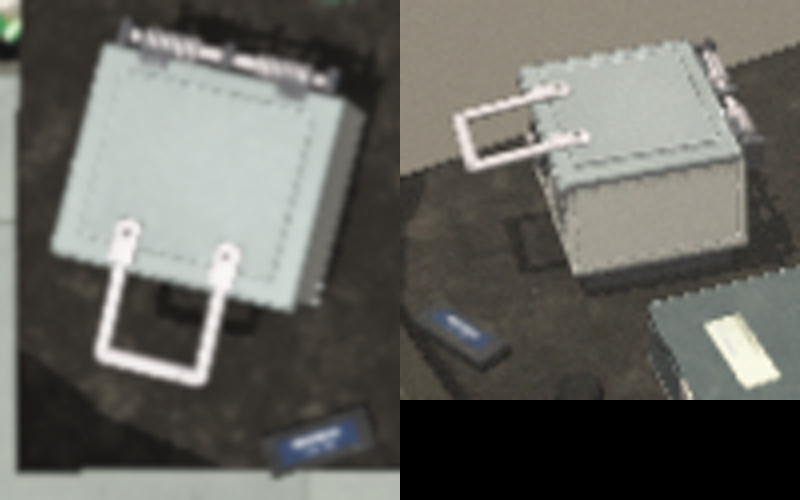

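```bash
cat > h.py <<'E'
import numpy as np, cv2
from scipy.spatial.transform import Rotation as R
from scipy.optimize import least_squares
from workcell import ctrl
def q2r(q): return R.from_quat(np.asarray(q)[[1,2,3,0]])
def proj(c,P):
    p=q2r(c["rotation"]).inv().apply(np.asarray(P)-c["origin"]); s=p[...,:2]/p[...,2:]
    s=s*(1+c["k1"]*(s**2).sum(-1,keepdims=True)); return s*c["fx"]+[c["cx"],c["cy"]]
def ends(b):  # x,y of box origin, plinth, yaw -> bar L,mid,R, hinge mid
    x,y,p,w=b; u=np.array([np.cos(w),np.sin(w),0]); v=np.array([-u[1],u[0],0]); h=np.array([x,y,p+.09])+.082*u
    bar=h-.222*u
    return np.array([bar+.0365*v,bar,bar-.0365*v,h])
E
python3 - <<'E'
from h import *
obs={"top":[(150.5,233.2),(162.8,236.5),(175,239.5),(182.2,159.3)],"scene":[(200,149.5),(201.5,155.5),(203.3,161.3),(267.8,143)]}
cal={n:ctrl.calibration(n) for n in obs}
f=lambda b: np.concatenate([(proj(cal[n],ends(b))-obs[n]).ravel() for n in obs])
r=least_squares(f,[.4,.25,.03,-.25]); print(r.x, np.degrees(r.x[3])); print(r.fun.reshape(2,4,2).round(1)); print(ends(r.x).round(4))
# free triangulation
for i in (1,3):
    g=least_squares(lambda P:np.concatenate([proj(cal[n],P)-obs[n][i] for n in obs]),[.4,.25,.1]); print(g.x.round(4),g.fun.round(1))
s=ctrl.sense(); T=q2r(s["tool_rot"]); print(T.as_matrix().round(3))
tgt=ends(r.x)[1]; print("shift tool cm",T.inv().apply(tgt-s["eef_pos"])*100)
E
```

```text
[ 0.55610798  0.24446229  0.02962887 -0.24344575] -13.948413890383762
[[[-0.1 -0.3]
  [ 0.2 -0.5]
  [ 0.6 -0.4]
  [ 0.2 -0.4]]

 [[-0.7 -0.5]
  [-0.3 -0.4]
  [-0.   0.2]
  [-1.1  0.7]]]
[[0.429  0.3136 0.1196]
 [0.4202 0.2782 0.1196]
 [0.4114 0.2428 0.1196]
 [0.6357 0.2247 0.1196]]
[0.4198 0.2787 0.118 ] [ 0.2 -0.3 -0.4 -0. ]
[0.6358 0.2235 0.1228] [ 0.3 -0.6 -0.9  0. ]
[[-0.924  0.382 -0.001]
 [ 0.382  0.924 -0.002]
 [ 0.    -0.002 -1.   ]]
shift tool cm [-28.22418367 -10.66155234  11.07397006]
```

{"fn": "send_rows", "kwargs": {"steps": [[[-2.35,-0.9,0.2],[0,0,0],8.5],[[-2.35,-0.9,0.2],[0,0,0],8.5],[[-2.35,-0.9,0.2],[0,0,0],8.5],[[-2.35,-0.9,0.2],[0,0,0],8.5],[[-2.35,-0.9,0.2],[0,0,0],8.5],[[-2.35,-0.9,0.2],[0,0,0],8.5],[[-2.35,-0.9,0.2],[0,0,0],8.5],[[-2.35,-0.9,0.2],[0,0,0],8.5],[[-2.35,-0.9,0.2],[0,0,0],8.5],[[-2.35,-0.9,0.2],[0,0,0],8.5],[[-2.35,-0.9,0.2],[0,0,0],8.5],[[-2.35,-0.8,0.2],[0,0,0],8.5]]}}

```text
t: 1.1
eef_pos: [0.4206, 0.2774, 0.2066]
tool_rot: [-0.0, 0.195, 0.981, -0.0]
contact_force: [0.8, -0.2, -0.9]
gripper_width: 0.085
```

{"fn": "send_rows", "kwargs": {"steps": [[[0,0,0],[0,0,6.8],8.5],[[0,0,0],[0,0,6.8],8.5],[[0,0,0],[0,0,6.8],8.5],[[0,0,0],[0,0,6.8],8.5],[[0,0,0],[0,0,6.8],8.5],[[0,0,0],[0,0,6.8],8.5],[[0,0,0],[0,0,6.8],8.5],[[0,0,0],[0,0,6.8],8.5],[[0,0,0],[0,0,6.8],8.5],[[0,0,0],[0,0,6.8],8.5],[[0,0,0],[0,0,6.8],8.5],[[0,0,0],[0,0,6.7],8.5]]}}

```text
t: 2.1
eef_pos: [0.4199, 0.2784, 0.2066]
tool_rot: [-0.0, 0.79, 0.614, -0.001]
contact_force: [-0.1, 0.4, -0.2]
gripper_width: 0.085
```

```bash
python3 - <<'E'
from h import *
s=ctrl.sense(); c=ctrl.calibration("wrist"); im=ctrl.capture("wrist"); cv2.imwrite("pics/w1.png",im)
print(s["eef_pos"],s["contact_force"],s["joints"],s["t"]); T=q2r(s["tool_rot"]); print(T.as_matrix().round(3))
print(proj(c,ends([.5561,.2445,.0296,-.2434])).round(1)); print(c)
E
```

```text
[0.41987766 0.27843709 0.20661069] [-0.10083802  0.40292518 -0.16051317] [ 4.52380645e-01 -1.00914800e-02 -8.84112082e-03  1.57345279e+00
 -9.56462110e-06  2.27250603e+00] 2.1
[[ 0.247  0.969 -0.001]
 [ 0.969 -0.247 -0.001]
 [-0.001 -0.001 -1.   ]]
[[281.  166.9]
 [281.3 213.5]
 [281.5 256. ]
 [571.4 211.9]]
{'fx': 312.0706025182798, 'fy': 312.0706025182798, 'cx': 280.19208956179705, 'cy': 207.9366748564977, 'k1': 0.017327471871646162, 'origin': array([0.43867837, 0.35387481, 0.3495186 ]), 'rotation': array([ 0.1524956 ,  0.98043987, -0.12294124, -0.01918864])}
```

View pics/w1.png

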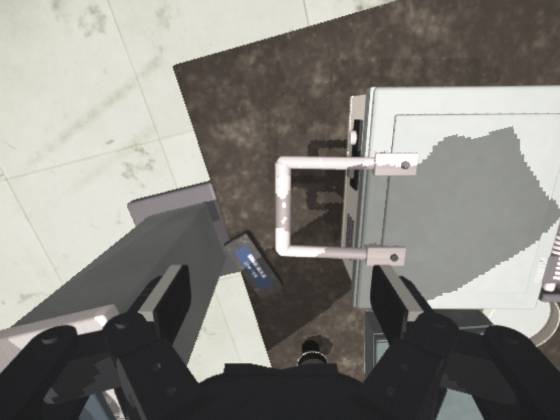

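The bar runs vertically in the wrist view from (283,160) to (283,253). Its centre, about (284,207), is within 2–4 mm of the fitted prediction and between the jaws. The open fingers are wider than the gap behind the bar, so I'll narrow them to 5 cm before going down.

{"fn": "send_rows", "kwargs": {"steps": [[[0.1,0.1,0],[0,0,0],5],[[0.1,0,0],[0,0,0],5],[[0,0,0],[0,0,0],5],[[0,0,1],[0,0,0],5],[[0,0,1],[0,0,0],5]], "force": 30}}

```text
t: 2.57
eef_pos: [0.4222, 0.2806, 0.1872]
tool_rot: [0.0, 0.787, 0.616, 0.001]
contact_force: [0.0, -0.2, 0.1]
gripper_width: 0.0497
```

{"fn": "send_rows", "kwargs": {"steps": [[[0,0,1],[0,0,0],5],[[0,0,1],[0,0,0],5],[[0,0,1],[0,0,0],5],[[0,0,1],[0,0,0],5],[[0,0,1],[0,0,0],5],[[0,0,1],[0,0,0],5],[[0,0,1],[0,0,0],5],[[0,0,1],[0,0,0],5],[[0,0,0.6],[0,0,0],5],[[0,0,0],[0,0,0],5]]}}

```text
t: 3.4
eef_pos: [0.4205, 0.2798, 0.0992]
tool_rot: [-0.0, 0.788, 0.616, -0.002]
contact_force: [0.5, 0.2, 0.2]
gripper_width: 0.05
```

```bash
python3 - <<'E'
from h import *
s=ctrl.sense(); im=ctrl.capture("wrist"); cv2.imwrite("pics/w2.png",im)
print(s["eef_pos"],s["contact_force"],s["gripper_width"],s["t"])
E
```

```text
[0.42054487 0.2797682  0.09924853] [0.49027976 0.16410958 0.20384046] 0.04996454562048266 3.4
```

View pics/w2.png

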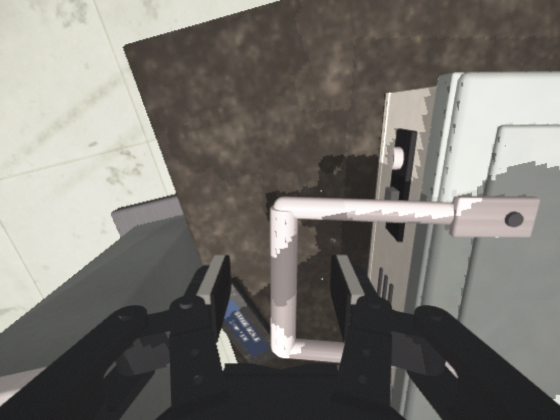

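The bar (column 285, rows 205–350) sits between the jaws, whose inner faces are at about 228 and 334. Closing now.

{"fn": "send_rows", "kwargs": {"steps": [[[0,0.1,0],[0,0,0],3],[[0,0,0],[0,0,0],1.5],[[0,0,0],[0,0,0],0.5],[[0,0,0],[0,0,0],0.5],[[0,0,0],[0,0,0],0.5],[[0,0,0],[0,0,0],0.5]], "force": 30}}

```text
t: 3.95
eef_pos: [0.4223, 0.2806, 0.102]
tool_rot: [-0.001, 0.788, 0.616, 0.0]
contact_force: [-4.3, 0.9, 3.2]
gripper_width: 0.0106
```

{"fn": "send_rows", "kwargs": {"steps": [[[0,0.01,-0.78],[0,0,0],0.5],[[0,0.04,-0.77],[0,0,0],0.5],[[0,0.07,-0.77],[0,0,0],0.5],[[0,0.09,-0.77],[0,0,0],0.5],[[0,0.12,-0.77],[0,0,0],0.5],[[0,0.15,-0.76],[0,0,0],0.5],[[0,0.17,-0.76],[0,0,0],0.5],[[0,0.2,-0.75],[0,0,0],0.5]]}}

```text
t: 4.62
eef_pos: [0.4301, 0.2786, 0.1635]
tool_rot: [-0.001, 0.788, 0.616, -0.0]
contact_force: [-3.3, 3.9, -0.7]
gripper_width: 0.0107
```

```bash
cat >> h.py <<'E'
def rep(fn=None,cam="wrist"):
    s=ctrl.sense(); T=q2r(s["tool_rot"]); g=s["eef_pos"]-ctrl.tcp_to_grasp*T.as_matrix()[:,2]
    H=ends([.5561,.2445,.0296,-.2434])[3]; u=np.array([np.cos(-.2434),np.sin(-.2434)]); d=g-H
    print("grasp",g.round(4),"angle",np.degrees(np.arctan2(d[2],-d[:2]@u)).round(2),"rad",np.hypot(d[2],d[:2]@u).round(4),"lat",(d[:2]@[-u[1],u[0]]).round(4))
    print("Ftool",T.inv().apply(s["contact_force"]).round(2),"w",s["gripper_width"].round(4),"t",s["t"],"qd",abs(s["qd"]).max().round(3),"q",s["joints"].round(2))
    if fn:
        im=ctrl.capture(cam)
        cv2.imwrite(fn,im)
E
python3 -c "
from h import *
rep('pics/w3.png')"
```

```text
grasp [0.4302 0.2785 0.1822] angle 16.43 rad 0.2215 lat 0.0027Traceback (most recent call last):
  File "<string>", line 3, in <module>
    rep('pics/w3.png')
    ~~~^^^^^^^^^^^^^^^
  File "h.py", line 17, in rep
    print("Ftool",T.inv().apply(s["contact_force"]).round(2),"w",s["gripper_width"].round(4),"t",s["t"],"qd",abs(s["qd"]).max().round(3),"q",s["joints"].round(2))
                                                                 ^^^^^^^^^^^^^^^^^^^^^^^^
AttributeError: 'float' object has no attribute 'round'
```

```bash
sed -i 's/s\["gripper_width"\].round(4)/round(s["gripper_width"],4)/' h.py
python3 -c "
from h import *
rep('pics/s3.png','scene')
im=cv2.imread('pics/s3.png')[80:220,150:310]; cv2.imwrite('pics/s3c.png',cv2.resize(im,None,fx=4,fy=4,interpolation=cv2.INTER_CUBIC))"
```

```text
grasp [0.4302 0.2785 0.1822] angle 16.43 rad 0.2215 lat 0.0027
Ftool [ 3.   -4.17  0.72] w 0.0107 t 4.6167 qd 0.215 q [ 0.44  0.01 -0.07  1.49  0.    2.26]
```

View pics/s3c.png

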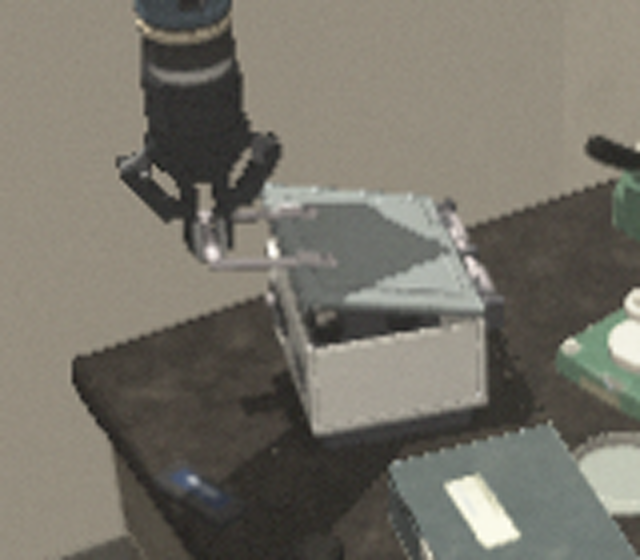

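The bar is held in the jaws (crop pixel 205,245) and the cover has lifted to about 16°. The forces are small, so I'll carry on up.

{"fn": "send_rows", "kwargs": {"steps": [[[0,0.18,-0.74],[0,0,0],0.5],[[0,0.23,-0.73],[0,0,0],0.5],[[0,0.28,-0.72],[0,0,0],0.5],[[0,0.3,-0.71],[0,0,0],0.5],[[0,0.33,-0.7],[0,0,0],0.5],[[0,0.35,-0.69],[0,0,0],0.5],[[0,0.38,-0.68],[0,0,0],0.5],[[0,0.4,-0.66],[0,0,0],0.5],[[0,0.42,-0.65],[0,0,0],0.5],[[0,0.45,-0.63],[0,0,0],0.5],[[0,0.47,-0.62],[0,0,0],0.5],[[0,0.49,-0.6],[0,0,0],0.5]]}}

```text
t: 5.67
eef_pos: [0.4706, 0.2683, 0.2463]
tool_rot: [-0.002, 0.787, 0.616, -0.0]
contact_force: [-7.6, 3.2, 5.5]
gripper_width: 0.0106
```

```bash
python3 -c "
from h import *
rep()"
```

```text
grasp [0.4707 0.2683 0.265 ] angle 40.43 rad 0.2242 lat 0.0025
Ftool [ 1.27 -8.16 -5.5 ] w 0.0106 t 5.6667 qd 0.292 q [0.39 0.1  0.18 1.66 0.   2.21]
```

{"fn": "send_rows", "kwargs": {"steps": [[[0,0.46,-0.64],[0,0,0],0.5],[[0,0.48,-0.62],[0,0,0],0.5],[[0,0.52,-0.56],[0,0,0],0.5],[[0,0.55,-0.54],[0,0,0],0.5],[[0,0.58,-0.52],[0,0,0],0.5],[[0,0.6,-0.49],[0,0,0],0.5],[[0,0.62,-0.47],[0,0,0],0.5],[[0,0.32,-0.22],[0,0,0],0.5],[[0,0,0],[0,0,0],0.5],[[0,0,0],[0,0,0],0.5],[[0,0,0],[0,0,0],0.5],[[0,0,0],[0,0,0],0.5]]}}

```text
t: 6.67
eef_pos: [0.5129, 0.2576, 0.2881]
tool_rot: [0.001, 0.788, 0.616, 0.002]
contact_force: [-3.8, 2.9, 5.9]
gripper_width: 0.0104
```

```bash
python3 -c "
from h import *
rep('pics/s4.png','scene')
im=cv2.imread('pics/s4.png')[60:200,150:310]; cv2.imwrite('pics/s4c.png',cv2.resize(im,None,fx=4,fy=4,interpolation=cv2.INTER_CUBIC))"
```

```text
grasp [0.5128 0.2576 0.3068] angle 55.81 rad 0.2263 lat 0.0023
Ftool [ 1.94 -4.41 -5.89] w 0.0104 t 6.6667 qd 0.003 q [ 0.35  0.2   0.38  1.75 -0.    2.16]
```

View pics/s4c.png

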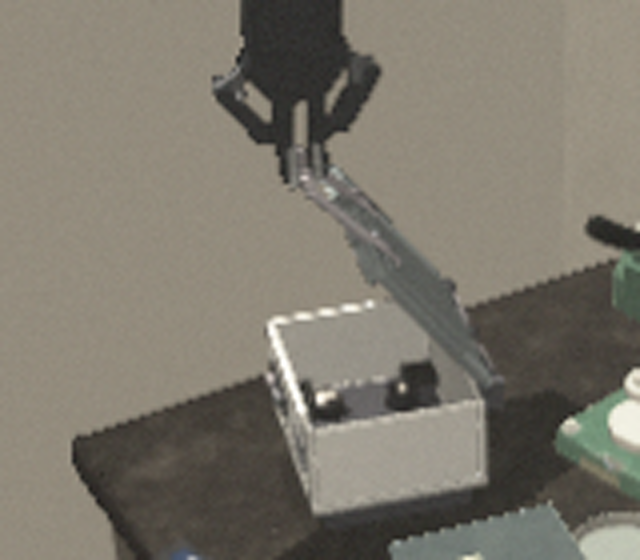

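The cover stands past the balance point at about 55°, with the bar in the jaws (crop 305,175). I'll hold it there another second, then re-fit the hinge from the poses I've passed through, since the measured radius has drifted.

{"fn": "send_rows", "kwargs": {"steps": [[[0,-0.03,-0.04],[0,0,0],0.5],[[0,-0.03,-0.04],[0,0,0],0.5],[[0,0,0],[0,0,0],0.5],[[0,0,0],[0,0,0],0.5],[[0,0,0],[0,0,0],0.5],[[0,0,0],[0,0,0],0.5],[[0,0,0],[0,0,0],0.5],[[0,0,0],[0,0,0],0.5],[[0,0,0],[0,0,0],0.5],[[0,0,0],[0,0,0],0.5],[[0,0,0],[0,0,0],0.5],[[0,0,0],[0,0,0],0.5]]}}

```text
t: 7.72
eef_pos: [0.5119, 0.2579, 0.2873]
tool_rot: [0.0, 0.788, 0.616, 0.001]
contact_force: [-3.4, 3.3, 6.8]
gripper_width: 0.0105
```

```bash
python3 - <<'E'
from h import *
rep()
s=ctrl.sense(); u=np.array([np.cos(-.2434),np.sin(-.2434)])
E=np.array([[.4223,.2806,.1020],[.4302,.2785,.1635],[.4707,.2683,.2463],[.5129,.2576,.2881],s["eef_pos"]])
X=E[:,:2]@u; Z=E[:,2]+.0187
# known radius; hinge free
for w in (1,):
    r=least_squares(lambda c:np.hypot(X-c[0],Z-c[1])-.222,[.5649,.1196]); print("hinge",r.x,"res",(r.fun*1e3).round(1))
    print(np.degrees(np.arctan2(Z-r.x[1],r.x[0]-X)).round(1))
print("vision hinge",ends([.5561,.2445,.0296,-.2434])[3][:2]@u)
E
```

```text
grasp [0.5118 0.2579 0.306 ] angle 55.49 rad 0.2263 lat 0.0023
Ftool [ 2.42 -4.12 -6.85] w 0.0105 t 7.7167 qd 0.001 q [ 0.35  0.2   0.38  1.75 -0.    2.16]
hinge [0.56464409 0.12582238] res [ 0.5 -0.5 -0.4  0.2  0.2]
[-1.3 14.7 38.9 54.5 54.2]
vision hinge 0.56278306474859
```

{"fn": "send_rows", "kwargs": {"steps": [[[0,-0.32,0.22],[0,0,0],0.5],[[0,-0.31,0.23],[0,0,0],0.5],[[0,-0.31,0.24],[0,0,0],0.5],[[0,-0.3,0.24],[0,0,0],0.5],[[0,-0.3,0.25],[0,0,0],0.5],[[0,-0.3,0.25],[0,0,0],0.5],[[0,-0.29,0.26],[0,0,0],0.5],[[0,-0.29,0.26],[0,0,0],0.5],[[0,-0.28,0.27],[0,0,0],0.5],[[0,-0.28,0.27],[0,0,0],0.5]]}}

```text
t: 8.55
eef_pos: [0.4833, 0.2651, 0.2612]
tool_rot: [0.0, 0.788, 0.616, 0.001]
contact_force: [-1.7, 3.1, 4.6]
gripper_width: 0.0109
```

{"fn": "send_rows", "kwargs": {"steps": [[[0,-0.27,0.28],[0,0,0],0.5],[[0,-0.27,0.28],[0,0,0],0.5],[[0,-0.26,0.29],[0,0,0],0.5],[[0,-0.26,0.29],[0,0,0],0.5],[[0,-0.25,0.3],[0,0,0],0.5],[[0,-0.25,0.3],[0,0,0],0.5],[[0,-0.24,0.3],[0,0,0],0.5],[[0,-0.24,0.3],[0,0,0],0.5],[[0,-0.23,0.31],[0,0,0],0.5],[[0,-0.22,0.32],[0,0,0],0.5],[[0,0,0],[0,0,0],0.5],[[0,0,0],[0,0,0],0.5]]}}

```text
t: 9.55
eef_pos: [0.4591, 0.2711, 0.2299]
tool_rot: [0.0, 0.788, 0.616, -0.0]
contact_force: [2.8, 4.5, -1.6]
gripper_width: 0.0106
```

```bash
python3 -c "
from h import *
rep('pics/s5.png','scene')
cv2.imwrite('pics/t5.png',ctrl.capture('top'))
im=cv2.imread('pics/s5.png')[70:210,160:260]; t=cv2.imread('pics/t5.png')[130:270,125:225]
cv2.imwrite('pics/s5c.png',cv2.resize(cv2.hconcat([im,t]),None,fx=4,fy=4,interpolation=cv2.INTER_CUBIC))
a=cv2.imread('pics/top0.png').astype(int); b=cv2.imread('pics/t5.png').astype(int)
s=lambda i:(slice(228,264),slice(190,310)); print(abs(a-b)[s(0)].max(2).mean(), abs(a-b)[s(0)].max())"
```

```text
grasp [0.4591 0.2711 0.2486] angle 35.25 rad 0.2235 lat 0.0025
Ftool [5.02 1.66 1.64] w 0.0106 t 9.55 qd 0.013 q [ 0.41  0.07  0.12  1.62 -0.    2.22]
11.4875 76
```

View pics/s5c.png

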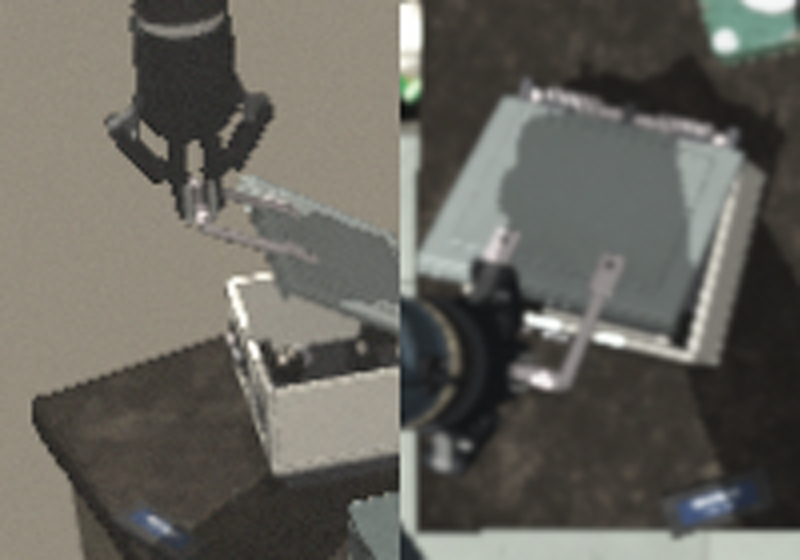

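The bar is still in the jaws (scene crop 200,212) and the cover is partly open. The scale case hasn't moved. I'll check the angle separately, using the bar corner in the top view at about (166.3,225.8) and in the scene view at about (210,124).

```bash
python3 - <<'E'
from h import *
box=[.5561,.2445,.0296,-.2434]; H=ends(box)[3]; u=np.array([np.cos(box[3]),np.sin(box[3]),0]); v=np.array([-u[1],u[0],0])
def P(th,r=.222,l=-.0365): return H-r*np.cos(th)*u+[0,0,r*np.sin(th)]+l*v
ct,cs=ctrl.calibration("top"),ctrl.calibration("scene")
for d in (32,34,35,36,38): print(d,proj(ct,P(np.radians(d))).round(1),proj(cs,P(np.radians(d))).round(1))
# bystanders: small alignment-tolerant compare of first and present scene/top patches
for n,a,b,pts in(("top","top0","t5",[(205,256),(250,241),(297,246)]),("scene","scene0","s5",[(203,203),(231,221),(243,253)])):
    A,B=cv2.imread(f"pics/{a}.png"),cv2.imread(f"pics/{b}.png")
    for x,y in pts:
        m=cv2.matchTemplate(B[y-20 if y>20 else 0:y+21,x-20:x+21],A[y-10:y+10,x-11:x+11],cv2.TM_CCOEFF_NORMED); _,sc,_,l=cv2.minMaxLoc(m); print(n,(x,y),"move px",l[0]-9,l[1]-10,round(sc,2))
E
```

```text
32 [166.8 227. ] [210.5 128.8]
34 [166.5 225.3] [211.6 126.8]
35 [166.3 224.5] [212.3 125.8]
36 [166.2 223.6] [212.9 124.8]
38 [165.9 221.7] [214.2 122.8]
top (205, 256) move px -1 0 0.94
top (250, 241) move px 0 0 0.61
top (297, 246) move px 0 0 1.0
scene (203, 203) move px -1 -1 0.85
scene (231, 221) move px 0 0 0.73
scene (243, 253) move px 0 0 0.99
```

{"fn": "send_rows", "kwargs": {"steps": [[[0,0,0],[0,0,0],0.5],[[0,0,0],[0,0,0],0.5],[[0,0,0],[0,0,0],0.5],[[0,0,0],[0,0,0],0.5],[[0,0,0],[0,0,0],0.5],[[0,0,0],[0,0,0],0.5],[[0,0,0],[0,0,0],0.5],[[0,0,0],[0,0,0],0.5],[[0,0,0],[0,0,0],0.5],[[0,0,0],[0,0,0],0.5],[[0,0,0],[0,0,0],0.5],[[0,0,0],[0,0,0],0.5]]}}

```text
t: 10.65
eef_pos: [0.4596, 0.271, 0.2306]
tool_rot: [0.0, 0.788, 0.616, 0.0]
contact_force: [3.7, 4.4, -1.2]
gripper_width: 0.0107
```

```bash
python3 -c "
from h import *
rep()"
```

```text
grasp [0.4596 0.271  0.2493] angle 35.46 rad 0.2236 lat 0.0025
Ftool [5.13 2.57 1.23] w 0.0107 t 10.65 qd 0.001 q [ 0.41  0.07  0.12  1.62 -0.    2.22]
```

```bash
python3 -c "
from h import *
rep(); print(ctrl.finish_job())"
```

```text
grasp [0.4596 0.271  0.2493] angle 35.46 rad 0.2236 lat 0.0025
Ftool [5.13 2.57 1.23] w 0.0107 t 10.65 qd 0.001 q [ 0.41  0.07  0.12  1.62 -0.    2.22]
the job is handed in; nothing more can be done
None
```

I raised the cover to about 55° and kept it there for about 1.4 s. I then eased it down to about 35°, and the gripper is still holding the bar there. I handed the job in at 10.65 s, with the arm still.

- **Final angle:** the arm pose gives 35.5°. The bar corner's position fits about 33.5° in the top view and 32–37° in the scene view.
- **Angle at the top:** the arm pose gave 55.5°. A circle fitted through the measured arm poses put it at 54.2°, so it is certain only to about 1°.
- **Radius and opening:** the measured bar radius came out 2 to 4 mm over 222 mm, so either the hinge estimate is slightly off or the bar shifted in the pads. The gripper read about 10.6 mm on the 12 mm bar throughout, but the bar followed the jaws all the way.
- **Forces:** they stayed below about 10 N whenever I read them. While holding the cover open, the reading was about 8 N, mostly a push outward from the hinge because the arm's arc didn't quite match the cover's. That hid the springs' roughly 1 N lift, so I could not measure it separately.
- **Bystanders:** two of the three spots I compared showed no shift in either camera view. The scale case matched within 1 pixel, which I put down to the arm's shadow. One small dark item (0.6–0.7) matched less well, and I did not zoom in to confirm which item was the lens can and which the eyepiece. The fingertips stayed at least 10 cm above the worktop.

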